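Reset a ratchet clamp and click it up to a carton

ROBOT

A 6-joint arm with a two-finger parallel gripper is mounted at the origin on the work surface; the furniture and walls round the work are solid. World frame = base frame: x ahead of the robot, y to its left, z up, the work surface at z = 0. Lengths are in mm, angles in rad, forces in N, time in s.
With the tool pointing down it reaches from about 250 to 725 mm from the base axis. Payload 9.7 kg.
Tool frame: the origin (TCP) lies midway between the tips of the shut fingers; the grasp point (between the pads) lies 19 mm behind it; z points along the fingers, y is the line along which they close (so a half turn about z gives the same grasp; the last joint's range is limited). The gripper opens to 85 mm and grips with 20 to 120 N. Pads are 22 mm wide; open, the fingers measure 114 mm over their backs; the gripper's body (76 mm by 85 mm) begins 54 mm behind the grasp point. The pads swing forward as they close: fully open they stand 13 mm farther back than shut.
Start: joints at [-1.23, 0.087, 0.176, 1.66, 0, 1.571], TCP at [183.83, -518.366, 231.284] pointing down, gripper open.
Joint ranges: [-3.13, 3.13], [-0.85, 1.81], [-1.15, 1.24], [-2.2, 2.28], [-1.44, 1.52], [-3.14, 3.14]. Speed limits (rad/s): [2.22, 2.22, 2.57, 3.14, 3.14, 3.14].

INTERFACE

Orientations are given as a rotation vector (axis times angle).
In Python, from cell import ctrl gives the robot as it stands. Calls block until the motion is done:
- ctrl.move_to(position, orientation): joint-space move of the TCP to a pose.
- ctrl.move_linear(position, frame=None, feed=150, force_limit=None): straight line of the TCP; frame=None keeps the orientation; feed is the mean speed in mm/s. With force_limit (N) it stops when the force on the tool has changed by that much, and returns True; else False.
- ctrl.movej(angles): joint-space move.
- ctrl.set_gripper(opening): opening from 0.0 (shut) to 1.0 (fully open); the grip force is fixed at half the most; returns when the fingers have stopped.
- ctrl.pause(seconds).
- ctrl.solve_ik(position, orientation): joint angles nearest the present ones, or None.
- ctrl.sense(): the state.
- ctrl.camera(name): name is "side" or "top"; returns a dict with "image" (400x640x3 uint8, blue, green, red), "fx", "fy", "cx", "cy" (pixels), "origin" and "rotation" of the camera in the world. Camera axes: x right, y up, looking along -z (the intrinsics and any distortion apply to the point x, -y, -z); pixel columns grow to the right and rows downward; lengths in mm; the calibration is good to about 2 mm. A picture is of the moment at which its call begins. There is no depth.
A pose or a line that the arm cannot do raises ctrl.IKError and nothing moves.
- ctrl.close_job(): hands the job in; it is judged then, once.
Trained networks look in a picture, given as the dict that the camera call returned (one of the last four; its "shot" number tells which), for a name from the list of things; names that differ only in an ending like _2 or _b are one class to them, and where a whole thing is asked for, a point or a joint stands for the part that bears it (a point fixed in the world has none). Each returns a list of dicts, best first, with "score" (0 to 1); they miss things now and then, are a little off and sometimes report something else, mostly with a low value. They report only what shows in the picture. A call takes as long as a camera call.
- ctrl.masks_of(name, picture): "mask" (400x640 bool, what is visible of it) and "box" ([left, top, right, bottom] in pixels, round what is visible of it).
The state is a dict: "time_s": time; "qpos": joint angles; "qvel": joint speeds; "effort": joint torques, N m; "tool_pos": TCP position; "tool_rot": TCP orientation; "force": force on the tool from outside, world axes, zero at the start; "ft_torque": the same for the moment, N m; "finger_gap": opening from 0.0 (shut) to 1.0 (fully open); "finger_force": force on a finger pad.
Only numpy, scipy, OpenCV 4.12 (cv2) and the standard library are available. Lean on these libraries where they do the work, as an engineer would, in place of code of your own. Each camera call takes 0.05 s, during which the arm holds its last target. There are 200 camera calls.

TASK

Clamp the white carton that stands on the bench in the ratchet fixture beside it: throw the pawl's ball handle over so that the ratchet is free, turn the bar knob back until the jaw leaves room, and stand the carton upright and square on the bed between the jaw and the fixed fence. Only then throw the pawl back onto the wheel and advance the knob clockwise click by click, stopping at the first click at which the sprung pad is pushed in and holds the carton against the fence; let go, and leave the other things on the bench alone.

Things in the scene. Friction and masses are not known exactly. Their poses are not given: they have to be found in the camera images.
- fixture: Clamping fixture fixed to the bench, base 130 x 300 x 12 mm; origin centre of its underside, +y along the clamp to the fixed fence, yaw varies. Fence: 90 mm wide, inner face y = 128, top z = 52 mm. Jaw 70 mm wide, top z = 51, slides along y; bed open at both x sides. Knob's vertical axis at x 0, y -80 over an 86 mm toothed wheel (top z 38). Pawl's hinge line along x at y -125, z 46 mm.
- bed_center (a point): Point on the bed's surface (z = 12 mm in the fixture) under the centre of a carton that stands against the middle of the fence: x = 0, y = 97 mm in the fixture; axes as the fixture's.
- knob_grip (a point): Centre of the knob's bar, on the turning axis, 130 mm above the bench; turns with the knob. The bar is 14 mm thick along this point's x, 56 mm long along its y, 32 mm high (114 to 146 mm above the bench), on a round 18 mm spindle.
- ratchet_knob (a joint): Knob angle, rad, 0 to 3.3, growing clockwise from above; at 0 the bar lies along the fixture's y. Clicks every 0.393 rad (0.393, 0.785 ...): the pawl is down in the gap as each is reached; 0.1 rad past is safe. Pawl on: turns clockwise only (about 0.05 N m, more when the pad presses); released, the pad's spring can turn it back no further than the last click. Pawl off: turns both ways, stays where left unless the pad presses.
- pawl (a joint): Pawl angle, rad. 0: tip down in a tooth gap; to 0.15 while riding over a tooth; 1.4: thrown over, off the wheel. It stays by its own weight at either end; the ball handle falls to the side it leans to (upright at about 0.7). Pushing the ball sideways with about 0.5 N throws it.
- pawl_handle (a point): Centre of the black 20 mm ball on the pawl's 6 mm handle rod, 50 mm from the hinge line, at x = -58 mm in the fixture. Swings in the fixture's y-z plane: pawl on, it leans 40 degrees toward the fence (y -93, z 84 mm); off, 40 degrees the other way (y -157, z 84); z 96 at the top of its arc.
- sprung_pad (a joint): How far the spring-loaded rubber pad on the jaw's front is pushed in, m: 0 free, 0.013 at most; 1.2 N per mm. With the carton against the fence the first click that pushes it in gives about 4 mm, one click more about 10 mm.
- pad_face (a point): Centre of the pad's front face (70 mm wide, 34 mm high, 34 mm above the bench); axes as the fixture's; the face looks along +y.
- carton_center (a point): Centre (half-way up) of the plain white carton, 62 x 62 mm and 58 mm high, 0.1 to 0.2 kg, standing on the bench to the left of the fixture, yaw varies; its z axis is up.
- connector: Bystander: grey connector standing upright, 28 mm across, 53 mm high; origin at the centre of its underside.
- marker: Bystander: marker pen lying on the bench, 134 mm long, 18 mm thick; origin at the centre of its underside.
- mouse: Bystander: black computer mouse, 108 x 62 x 36 mm; origin at the centre of its underside.
- jaw (a joint): Travel of the jaw toward the fence, m: 0 fully open; the knob drives it 15 mm per rad. Clear opening between the free pad and the fence = 93.5 mm minus this travel (the carton needs 62 mm plus play). It starts too far closed for the carton.

How it is judged:
By the outcome, as a careful person would: the job done as asked, in the order asked, and still so for the second after the job is handed in, with the robot touching nothing.
It also fails if it takes over 72 s, if anything falls off the work surface, if the arm or the gripper's body presses on something with over 40 N, if the wrist force passes 120 N, or if a joint passes its speed limit or range.

## Working session

There is one attempt and no reset: what is moved stays moved. The work goes in short steps, each a Python script; the robot and the scene stay as the last script left them, time stands still between calls to the robot, and variables do not carry over. Pictures are saved under pics/ and viewed, at most 13 in all, crops included, and the job is handed in when it is done.

```bash
ls; mkdir -p pics; cat > h.py <<'E'
import numpy as np, cv2
from cell import ctrl
def K(c): return np.array([[c["fx"],0,c["cx"]],[0,c["fy"],c["cy"]],[0,0,1.]])
def proj(c,P):
    P=np.atleast_2d(P).astype(float); R=np.array(c["rotation"]);
    if R.size==3: R=cv2.Rodrigues(R)[0]
    q=(P-np.array(c["origin"]))@R
    q=q*[1,-1,-1]
    D=c.get("distortion"); D=np.zeros(5) if D is None else np.array(D,float)
    return cv2.projectPoints(q.reshape(-1,1,3),np.zeros(3),np.zeros(3),K(c),D)[0].reshape(-1,2)
def atz(c,uv,z):
    R=np.array(c["rotation"]); 
    if R.size==3: R=cv2.Rodrigues(R)[0]
    D=c.get("distortion"); D=np.zeros(5) if D is None else np.array(D,float)
    n=cv2.undistortPoints(np.array(uv,float).reshape(-1,1,2),K(c),D).reshape(-1,2)
    d=np.c_[n[:,0],-n[:,1],-np.ones(len(n))]@R.T
    o=np.array(c["origin"]); s=(z-o[2])/d[:,2]
    return o+d*s[:,None]
E
python3 - <<'E'
from h import *
for n in("top","side"):
    c=ctrl.camera(n); cv2.imwrite(f"pics/{n}0.png",c["image"])
    print({k:(v if k!="image" else 0) for k,v in c.items()})
    for t in("fixture","carton_center","knob_grip","pawl_handle","pad_face","connector","marker","mouse"):
        for m in ctrl.masks_of(t,c)[:2]:
            r=cv2.minAreaRect(cv2.findNonZero(m["mask"].astype(np.uint8)))
            print(t,round(m["score"],2),m["box"],np.round(r[0],1),np.round(r[1],1),round(r[2],1))
print(ctrl.sense())
E
```

```text
pics
{'image': 0, 'fx': 481.6321536287939, 'fy': 481.6321536287939, 'cx': 313.84932104905704, 'cy': 205.23774177050095, 'origin': array([ 328.36450015,   63.36863918, 1393.72433043]), 'rotation': array([ 0.09173972, -0.06773965, -1.54262465]), 'shot': 1}
fixture 0.65 [315.4, 161.7, 424.8, 243.9] [369.4 203.5] [ 45.6 103.9] 67.1
carton_center 0.77 [264.2, 201.1, 286.9, 222.1] [275.5 211. ] [24. 23.] 90.0
knob_grip 0.61 [381.4, 174.7, 412.4, 209.3] [396.  191.6] [28.5 29.2] 4.4
pawl_handle 0.48 [409.0, 192.4, 421.7, 212.0] [414.4 202.1] [12.2 12.8] 56.3
pad_face 0.57 [162.5, 240.0, 202.1, 278.9] [184.2 258.2] [ 5.8 47.2] 53.1
marker 0.75 [163.9, 243.0, 203.0, 275.4] [183.9 258.3] [ 6.8 47.8] 53.1
marker 0.36 [420.3, 146.8, 426.8, 159.7] [424.3 154.8] [ 8.5 10.6] 45.0
mouse 0.82 [441.9, 216.5, 464.7, 252.5] [454.9 232.8] [33.5 21.5] 63.4
{'image': 0, 'fx': 411.45702116795695, 'fy': 411.45702116795695, 'cx': 317.2648509914714, 'cy': 200.99914064236322, 'origin': array([  407.72935265, -1013.98998411,  1042.87801914]), 'rotation': array([ 0.84825141, -0.02491047, -0.03274883]), 'shot': 2}
[... 656 characters left out ...]
 [16.9 21. ] 69.0
{'time_s': 0.9, 'qpos': array([-1.23003186e+00,  8.69089595e-02,  1.75895453e-01,  1.65981487e+00,
       -2.09371813e-05,  1.57079063e+00]), 'qvel': array([-0.00137239,  0.00176962, -0.00094283,  0.00115832,  0.00195812,
        0.00011064]), 'effort': array([ 2.33544924e-04, -5.20100248e+01,  4.64856720e+01,  1.55158446e-03,
        6.69726546e-05, -2.40033597e-05]), 'tool_pos': array([ 183.80521964, -518.36712387,  231.27690797]), 'tool_rot': array([-3.09607333e+00, -5.32689571e-01,  4.09467191e-05]), 'force': array([ 0.73111392, -0.68037642,  0.49069857]), 'ft_torque': array([-0.0173423 , -0.02273159, -0.02781478]), 'finger_force': 0.0, 'finger_gap': 0.9992940640290405}
```

```bash
python3 - <<'E'
import cv2,numpy as np
a=cv2.imread("pics/top0.png")[140:290,240:480]; b=cv2.imread("pics/side0.png")[170:320,260:420]
cv2.imwrite("pics/t0c.png",cv2.resize(a,(800,500),interpolation=cv2.INTER_CUBIC))
cv2.imwrite("pics/s0c.png",cv2.resize(b,(640,600),interpolation=cv2.INTER_CUBIC))
E
```

```text
(no output)
```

View pics/t0c.png

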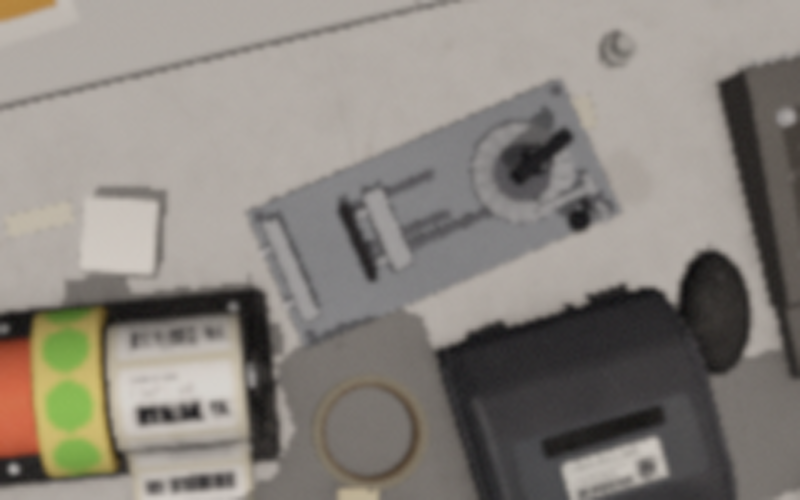

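View pics/s0c.png

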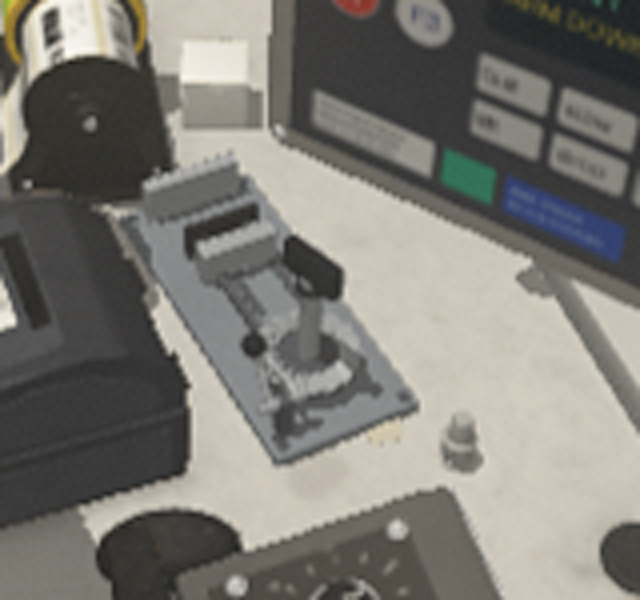

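```bash
cat > fit.py <<'E'
from h import *
from scipy.optimize import least_squares
import pickle
top=dict(fx=481.6321536287939,fy=481.6321536287939,cx=313.84932104905704,cy=205.23774177050095,origin=np.array([328.36450015,63.36863918,1393.72433043]),rotation=np.array([0.09173972,-0.06773965,-1.54262465]))
side=dict(fx=411.45702116795695,fy=411.45702116795695,cx=317.2648509914714,cy=200.99914064236322,origin=np.array([407.72935265,-1013.98998411,1042.87801914]),rotation=np.array([0.84825141,-0.02491047,-0.03274883]))
def T(u,v): return (240+u/3.3333-.35,140+v/3.3333-.35)
def S(u,v): return (260+u/4-.375,170+v/4-.375)
def f2w(p,P):
    P=np.atleast_2d(P).astype(float); c,s=np.cos(p[2]),np.sin(p[2])
    return np.c_[p[0]+c*P[:,0]-s*P[:,1],p[1]+s*P[:,0]+c*P[:,1],P[:,2]]
obs=[(top,T(250,210),(65,150,12)),(top,T(559,81),(65,-150,12)),(top,T(619,210),(-65,-150,12)),(top,T(310,340),(-65,150,12)),
 (side,S(415,404),(65,-150,12)),(side,S(280,464),(-65,-150,12)),(top,T(578,218),(-58,-93,84)),(side,S(255,345),(-58,-93,84))]
def res(p): return np.concatenate([proj(c,f2w(p,P))[0]-uv for c,uv,P in obs])
E
python3 - <<'E'
from fit import *
r=least_squares(res,[400,0,.4],loss="soft_l1"); p=r.x; print(p,np.round(res(p).reshape(-1,2),2).tolist())
# bar ends on top, z=146
e=atz(top,[T(518,178),T(570,135)],146); print("bar",e, "expected axis",f2w(p,(0,-80,0)))
d=e[1]-e[0]; print("bar len",np.hypot(*d[:2]),"yaw",np.degrees(np.arctan2(d[1],d[0])), "rel fixture y (cw+)",np.degrees(p[2]+np.pi/2-np.arctan2(d[1],d[0]))%180)
es=atz(side,[S(290,242),S(340,278)],146);d=es[1]-es[0];print("side bar",es,np.hypot(*d[:2]),np.degrees(p[2]+np.pi/2-np.arctan2(d[1],d[0]))%180)
# carton
ct=atz(top,[T(80,200),T(157,197),T(157,273),T(82,270)],58)  
print("carton top corners",ct,ct.mean(0)); d=np.diff(ct,axis=0); print(np.hypot(d[:,0],d[:,1]),np.degrees(np.arctan2(d[:,1],d[:,0])))
ct=atz(side,[S(182,40),S(248,40),S(250,86),S(182,82)],58);print(ct,ct.mean(0))
# jaw/pad top edge in fixture frame
inv=lambda W:(lambda q:np.c_[np.cos(p[2])*q[:,0]+np.sin(p[2])*q[:,1],-np.sin(p[2])*q[:,0]+np.cos(p[2])*q[:,1]])(W[:,:2]-p[:2])
print("jaw pad top front edge",inv(atz(top,[T(338,203),T(372,280)],51)))
print("fence top inner",inv(atz(top,[T(273,216),T(320,318)],52)))
# corners of furniture
for n,uv in dict(printerTL=(440,350),printerTR=(655,290),reelR=(262,290),ring=(290,350)).items(): print(n,atz(top,[T(*uv)],100)[0].round(),atz(top,[T(*uv)],0)[0].round())
E
```

```text
[ 4.81007138e+02 -7.53953537e+01  4.33222121e-01] [[-1.25, -0.07], [0.99, -2.07], [1.71, 0.11], [-1.31, 2.44], [2.12, -0.09], [-0.06, -0.16], [-0.33, 0.78], [0.03, 0.7]]
bar [[ 493.09141859 -126.33741678  146.        ]
 [ 528.08105488 -166.61577903  146.        ]] expected axis [[ 514.59093235 -148.00477973    0.        ]]
bar len 53.353735700848155 yaw -49.01929718939396 rel fixture y (cw+) 163.84109632338163
side bar [[ 495.47558996 -132.82294304  146.        ]
 [ 530.32076116 -171.51682018  146.        ]] 52.07112524275477 162.81767155031207
carton top corners [[476.72669531 226.47566321  58.        ]
 [480.92412634 161.94625854  58.        ]
 [417.13775063 159.83165944  58.        ]
 [417.98831    222.56672022  58.        ]] [448.19422057 192.70507535  58.        ]
[64.6657753  63.82141691 62.74082643] [ -86.2783361  -178.10126775   89.22323377]
[[418.17921681 228.29523429  58.        ]
 [481.63325593 226.54198045  58.        ]
 [480.2703076  157.73638098  58.        ]
 [417.1226484  165.32508728  58.        ]] [449.30135718 194.47467075  58.        ]
jaw pad top front edge [[ 35.45103252  77.67790302]
 [-35.22206124  77.51127485]]
fence top inner [[ 46.91461408 132.26409056]
 [-47.17868986 130.16809646]]
printerTL [359. -72. 100.] [361. -83.   0.]
printerTR [ 411. -244.  100.] [ 418. -268.    0.]
reelR [403.  72. 100.] [409.  72.   0.]
ring [355.  48. 100.] [357.  47.   0.]
```

View pics/side0.png

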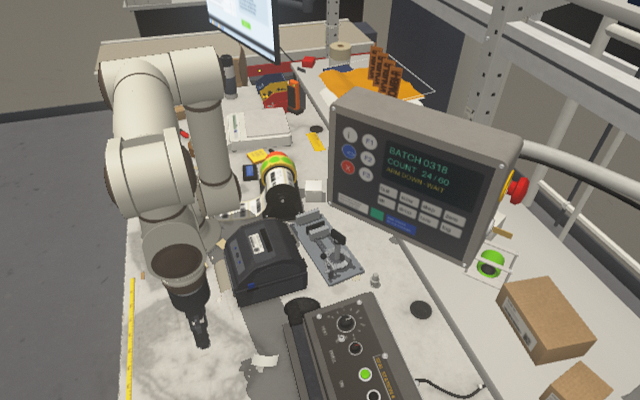

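View pics/top0.png

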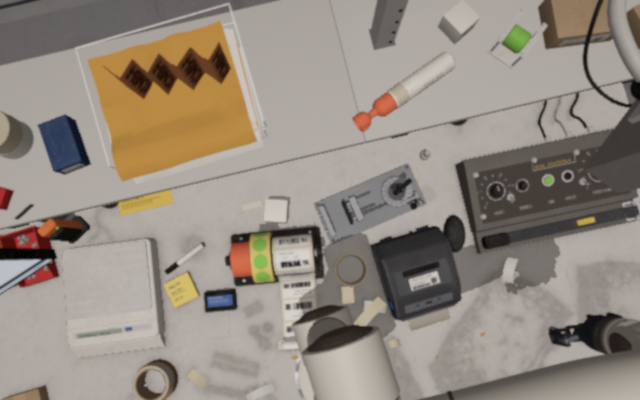

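The pictures show the fixture at top px (315–425, 162–244) with its fence at the left. The bar stands at about 2.85 rad and the pawl's ball leans toward the fence. The carton is at (275, 211) beside a reel. The printer at (420, 270) is on the robot's side, and a control box lies past the pawl end. My hand-picked corners are about 4% short, so I'll refine both poses against the image edges.

```bash
cat > refine.py <<'E'
from fit import *
from scipy.optimize import minimize
imgs={id(top):cv2.imread("pics/top0.png"),id(side):cv2.imread("pics/side0.png")}
grad={}
for k,im in imgs.items():
    g=cv2.GaussianBlur(cv2.cvtColor(im,cv2.COLOR_BGR2GRAY).astype(np.float32),(0,0),1.0)
    grad[k]=np.hypot(cv2.Sobel(g,5,1,0),cv2.Sobel(g,5,0,1))
def seg(a,b,n=60): t=np.linspace(0.03,.97,n)[:,None]; return np.array(a,float)*(1-t)+np.array(b,float)*t
def score(c,W):
    uv=proj(c,W).astype(np.float32); v=cv2.remap(grad[id(c)],uv[:,0].copy(),uv[:,1].copy(),cv2.INTER_LINEAR).ravel()
    return np.minimum(v,60).mean()
base=np.vstack([seg((65,150,12),(65,-150,12),120),seg((65,-150,12),(-65,-150,12)),seg((-65,-150,12),(-65,150,12),120),seg((-65,150,12),(65,150,12))])
fence=seg((-45,128,52),(45,128,52),40)
def car(z): return np.vstack([seg((-31,-31,z),(31,-31,z),30),seg((31,-31,z),(31,31,z),30),seg((31,31,z),(-31,31,z),30),seg((-31,31,z),(-31,-31,z),30)])
def best(cams,M,p0):
    f=lambda q:-sum(score(c,f2w((q[0],q[1],q[2]/200),M)) for c in cams)
    r=min((minimize(f,[p0[0]+dx,p0[1]+dy,p0[2]*200+dz],method="Nelder-Mead",options=dict(initial_simplex=None,xatol=.02)) for dx in(-5,0,5) for dy in(-5,0,5) for dz in(-5,0,5)),key=lambda r:r.fun)
    return np.round([*r.x[:2],r.x[2]/200],4),r.fun
E
python3 - <<'E'
from refine import *
M=np.vstack([base,fence])
for n,cs in(("top",[top]),("side",[side]),("both",[top,side])):
    print(n,"fixture",best(cs,M,[481,-75,.433]),"carton",best(cs,car(58),[449,193.5,.02]))
p=best([top,side],M,[481,-75,.433])[0]; q=best([top,side],car(58),[449,193.5,.02])[0]
ball=f2w(p,(-58,-93,84)); pics=[]
for c,(x0,y0,w,h) in((top,(240,140,200,120)),(side,(270,170,120,120))):
    k=800/200 if c is top else 600/120
    im=cv2.resize(imgs[id(c)][y0:y0+h,x0:x0+w],None,fx=4,fy=4,interpolation=cv2.INTER_CUBIC)
    for W,col in((f2w(p,base),(0,0,255)),(f2w(p,fence),(0,255,0)),(f2w(q,car(58)),(255,0,0)),(ball,(0,255,255)),(f2w(p,(0,-80,146)),(255,255,0))):
        for u,v in proj(c,W): cv2.circle(im,(int((u-x0+.5)*4),int((v-y0+.5)*4)),1,col,-1)
    pics.append(im)
H=480; pics=[cv2.copyMakeBorder(i,0,H-i.shape[0],0,0,cv2.BORDER_CONSTANT) for i in pics]
o=np.vstack([pics[0][:480]]) ; cv2.imwrite("pics/ov.png",o)
E
```

```text
top fixture (array([ 4.803631e+02, -7.289150e+01,  3.959000e-01]), np.float64(-58.663368225097656)) carton (array([ 4.477262e+02,  1.925984e+02, -5.200000e-03]), np.float64(-58.276180267333984))
side fixture (array([466.4326, -56.841 ,   0.4735]), np.float64(-55.926544189453125)) carton (array([ 4.468928e+02,  1.923183e+02, -4.900000e-03]), np.float64(-60.0))
both fixture (array([ 4.798334e+02, -7.545150e+01,  4.416000e-01]), np.float64(-110.25944519042969)) carton (array([ 4.477057e+02,  1.926858e+02, -5.200000e-03]), np.float64(-118.27674865722656))
```

View pics/ov.png

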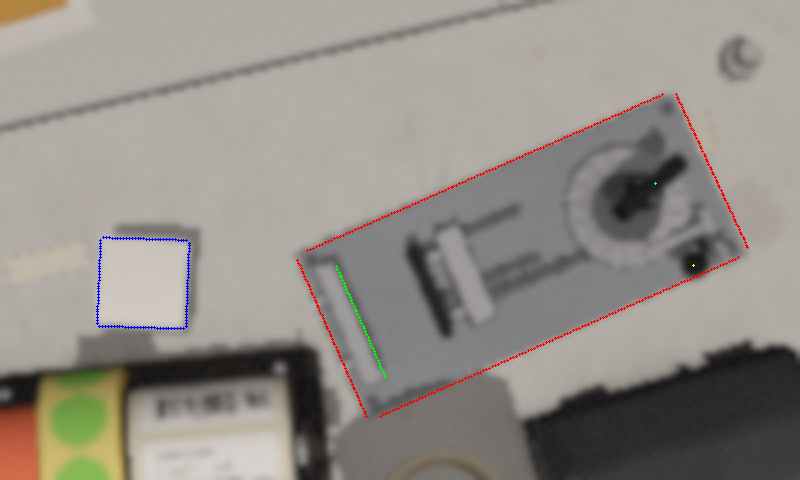

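The carton outline matches the picture. The fixture outline, ball and bar centre are within about 1 px. I'll tighten the yaw with one more fit.

```bash
sed -i 's/np.minimum(v,60)/np.minimum(v,CL)/; s/^imgs=/CL=60\nimgs=/' refine.py; python3 - <<'E'
import refine; from refine import *
M=np.vstack([base,fence]); bo=base[20:]
for CL in(120,300):
    refine.CL=CL
    for n,cs in(("top",[top]),("side",[side]),("both",[top,side])): print(CL,n,best(cs,M if n!="side" else M[:240],[480,-75,.436]))
print("base-only top",best([top],base,[480,-75,.436]))
# mask-based moments
m=None
print(np.round(atz(top,[(424.3,154.8)],0)))
E
```

```text
120 top (array([ 4.797555e+02, -7.316470e+01,  4.340000e-01]), np.float64(-92.1568374633789))
120 side (array([ 4.824585e+02, -8.212830e+01,  4.071000e-01]), np.float64(-113.48583984375))
120 both (array([ 4.792775e+02, -7.516900e+01,  4.287000e-01]), np.float64(-176.10401916503906))
300 top (array([ 4.798079e+02, -7.317050e+01,  4.348000e-01]), np.float64(-95.92003631591797))
300 side (array([ 4.806624e+02, -8.064260e+01,  4.189000e-01]), np.float64(-166.60491943359375))
300 both (array([ 4.789307e+02, -7.476600e+01,  4.267000e-01]), np.float64(-198.61720275878906))
base-only top (array([ 4.800492e+02, -7.362210e+01,  4.336000e-01]), np.float64(-95.32221984863281))
[[ 628. -233.    0.]]
```

```bash
cat >> h.py <<'E'
from scipy.spatial.transform import Rotation as Ro
P=(480.,-74.5,.433)
def F(x,y,z=0):
    c,s=np.cos(P[2]),np.sin(P[2]); return np.array([P[0]+c*x-s*y,P[1]+s*x+c*y,z])
def down(a):
    y=np.array([np.cos(a),np.sin(a),0]); z=np.array([0,0,-1.]); return Ro.from_matrix(np.c_[np.cross(y,z),y,z]).as_rotvec()
def st(*k):
    s=ctrl.sense(); print(round(s["time_s"],2),np.round(s["tool_pos"],1),"F",np.round(s["force"],1),"T",np.round(s["ft_torque"],2),"gap",round(s["finger_gap"],3),"ff",round(s["finger_force"],1),*k); return s
E
python3 - <<'E'
from h import *
for n,p,a in(("pawl",F(-58,-58,84),P[2]),("pawl back",F(-58,-187,84),P[2]),("knob2.85",F(0,-80,118),P[2]-2.85),("knob.85",F(0,-80,118),P[2]-.85),("carton",np.array([450,192.7,14]),np.pi/2),("place",F(0,95,27),P[2])):
    for k in(-1,0,1):
        try: q=ctrl.solve_ik(p,down(a+k*np.pi))
        except Exception as e: q=None
        print(n,k,None if q is None else np.round(q,2))
E
```

```text
pawl -1 [-0.32 -0.09 -0.29  1.38  0.   -2.33]
pawl 0 [-0.32 -0.09 -0.29  1.38  0.    0.81]
pawl 1 [-0.32 -0.09 -0.29  1.38 -0.   -2.33]
pawl back -1 [-0.49  0.13 -0.06  1.38  0.   -2.49]
pawl back 0 [-0.49  0.13 -0.06  1.38  0.    0.65]
pawl back 1 [-0.49  0.13 -0.06  1.38 -0.   -2.49]
knob2.85 -1 [-0.28  0.04 -0.1   1.44  0.    0.57]
knob2.85 0 [-0.28  0.04 -0.1   1.44  0.   -2.57]
knob2.85 1 [-0.28  0.04 -0.1   1.44  0.    0.57]
knob.85 -1 [-0.28  0.04 -0.1   1.44  0.   -1.43]
knob.85 0 [-0.28  0.04 -0.1   1.44 -0.    1.71]
knob.85 1 [-0.28  0.04 -0.1   1.44 -0.   -1.43]
carton -1 [ 0.4  -0.03 -0.36  1.24  0.   -2.74]
carton 0 [ 0.4  -0.03 -0.36  1.24  0.    0.4 ]
carton 1 [ 0.4  -0.03 -0.36  1.24  0.   -2.74]
place -1 [ 0.03 -0.16 -0.46  1.27  0.   -1.98]
place 0 [ 0.03 -0.16 -0.46  1.27  0.    1.16]
place 1 [ 0.03 -0.16 -0.46  1.27 -0.   -1.98]
```

```bash
python3 - <<'E'
from h import *
ctrl.set_gripper(0.0)
ctrl.move_to(F(-58,-54,220),down(P[2]))
print(ctrl.move_linear(F(-58,-54,82),feed=200,force_limit=8)); s0=st()
ctrl.move_linear(F(-58,-85,82),feed=100); st()
print(ctrl.move_linear(F(-58,-122,82),feed=100,force_limit=15)); st()
ctrl.move_linear(F(-58,-118,200),feed=250); st()
ctrl.set_gripper(1.0)
ctrl.move_to(F(0,-60,230),down(P[2]-2.85+np.pi))
c=ctrl.camera("side"); cv2.imwrite("pics/s1.png",c["image"])
for m in ctrl.masks_of("pawl_handle",c)[:2]: print(m["score"],m["box"])
print("on",proj(c,F(-58,-93,84)),"off",proj(c,F(-58,-157,84)))
cv2.imwrite("pics/s1c.png",cv2.resize(c["image"][170:320,260:420],(640,600),interpolation=cv2.INTER_CUBIC))
E
```

```text
False
4.18 [ 450.6 -148.3   83.2] F [-0.1  0.3 -0.1] T [-0.03 -0.02  0.05] gap -0.005 ff 0.0
4.64 [ 463.1 -176.4   82.1] F [ 0.3  0.7 -0.2] T [ 0.06 -0.    0.  ] gap 0.003 ff 0.1
False
5.16 [ 478.3 -209.6   81.8] F [0.5 0.8 0.3] T [ 0.01 -0.01 -0.03] gap 0.002 ff 0.0
5.78 [ 476.8 -205.6  200.2] F [ 0.3 -0.1  0.1] T [-0.04  0.01  0.01] gap 0.001 ff 0.0
0.56 [325.0, 253.2, 337.3, 274.6]
on [[323.05338339 256.35859604]] off [[333.10031617 271.11568595]]
```

View pics/s1c.png

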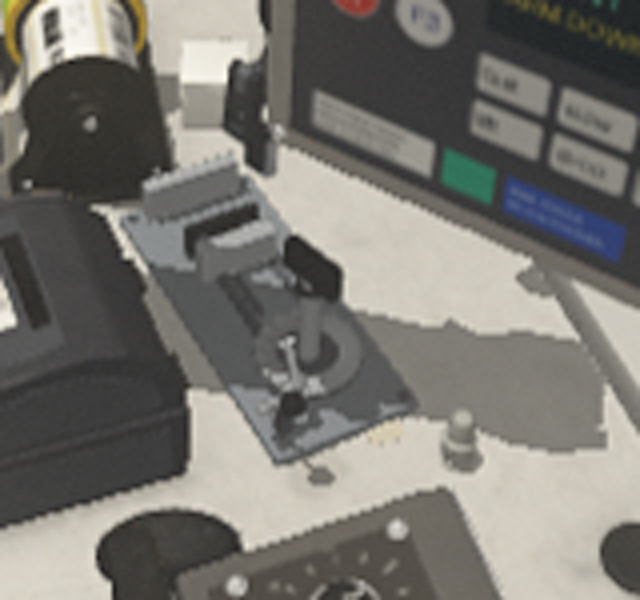

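The ball is now at side px (333, 271), which matches the predicted off position, so the pawl is thrown. Next I grip the knob and turn it back 2 rad.

```bash
python3 - <<'E'
from h import *
o=down(P[2]-2.85+np.pi)
ctrl.set_gripper(0.6)
ctrl.move_to(F(0,-80,190),o)
print(ctrl.move_linear(F(0,-80,118),feed=150,force_limit=8)); st()
ctrl.set_gripper(0.0); s=st("gripped q6",ctrl.sense()["qpos"][5])
q=np.array(s["qpos"])
for d in(.5,1.0,1.5,2.0):
    q2=q.copy(); q2[5]-=d; ctrl.movej(q2); st(d)
ctrl.set_gripper(0.6); st()
ctrl.move_linear(F(0,-80,220),feed=250)
ctrl.set_gripper(1.0)
ctrl.move_to(np.array([450,192.7,200]),down(np.pi/2))
c=ctrl.camera("top"); cv2.imwrite("pics/t2.png",c["image"])
c=ctrl.camera("side"); cv2.imwrite("pics/s2.png",c["image"])
a=cv2.resize(cv2.imread("pics/t2.png")[150:250,300:440],(560,400),interpolation=cv2.INTER_CUBIC)
cv2.imwrite("pics/t2c.png",a); st()
E
```

```text
False
8.47 [ 514.1 -147.1  119.5] F [0.8 0.1 0.5] T [ 0.04  0.02 -0.01] gap 0.604 ff 0.0
8.9 [ 514.4 -146.9  119.3] F [1.5 3.4 6.3] T [ 0.62 -0.15  0.03] gap 0.153 ff 105.6 gripped q6 0.5672354266837538
9.45 [ 514.6 -146.6  119.3] F [ 2.4  4.8 -1.2] T [ 0.15 -0.36  0.04] gap 0.149 ff 85.1 0.5
10.0 [ 514.7 -146.2  119.3] F [ 2.7  7.  -1.4] T [ 0.63 -0.65  0.06] gap 0.152 ff 85.2 1.0
10.55 [ 514.6 -145.8  119.3] F [ 2.4  9.  -1.5] T [ 1.17 -0.69  0.04] gap 0.148 ff 85.4 1.5
11.1 [ 514.3 -145.5  119.3] F [0.2 9.8 0.6] T [ 1.68 -0.46 -0.03] gap 0.152 ff 85.7 2.0
11.55 [ 514.2 -147.1  119.2] F [0.4 0.2 0.2] T [0.02 0.   0.03] gap 0.599 ff 0.0
14.26 [450.3 192.2 200. ] F [ 0.2 -0.6 -0.6] T [ 0.03  0.06 -0.02] gap 0.998 ff 0.0
```

View pics/t2c.png

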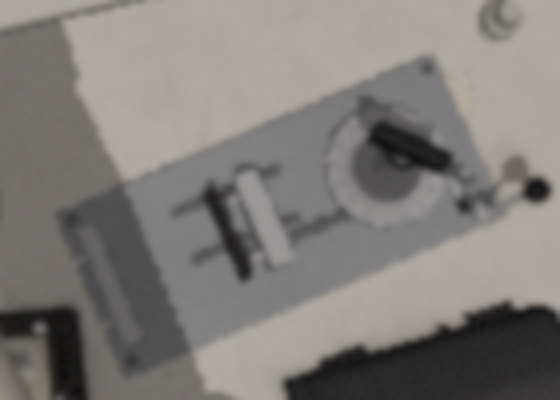

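The picture shows the jaw backed off about 80 mm from the fence, with the bar turned and the ball thrown over. Next is the carton.

```bash
python3 - <<'E'
from h import *
print(ctrl.move_linear([449,192.7,60],feed=200,force_limit=10)); print(ctrl.move_linear([449,192.7,14],feed=100,force_limit=6)); st()
ctrl.set_gripper(0.0); st()
ctrl.move_linear([449,192.7,110],feed=150); st()
ctrl.move_to(F(0,90,110),down(P[2])); st()
c=ctrl.camera("top"); d=ctrl.camera("side")
cv2.imwrite("pics/t3.png",c["image"]);cv2.imwrite("pics/s3.png",d["image"])
a=cv2.resize(c["image"][150:250,270:430],(640,400),interpolation=cv2.INTER_CUBIC);b=cv2.resize(d["image"][150:290,270:380],(440,560),interpolation=cv2.INTER_CUBIC)[:,:]
cv2.imwrite("pics/s3c.png",b)
E
```

```text
False
False
15.72 [449.3 192.8  14.5] F [ 0.1 -0.2  1.1] T [ 0.02 -0.03 -0.02] gap 0.998 ff 0.0
16.06 [449.8 193.1  15.2] F [-0.5  0.   6.3] T [-0.04  0.06 -0.04] gap 0.718 ff 65.3
16.85 [448.6 192.5 109. ] F [-0.4  0.1 -1.7] T [ 0.01 -0.02  0.04] gap 0.72 ff 64.9
17.62 [442.    7.4 109.3] F [ 0.6 -0.6 -1.7] T [ 0.03  0.03 -0.02] gap 0.719 ff 64.9
```

View pics/s3c.png

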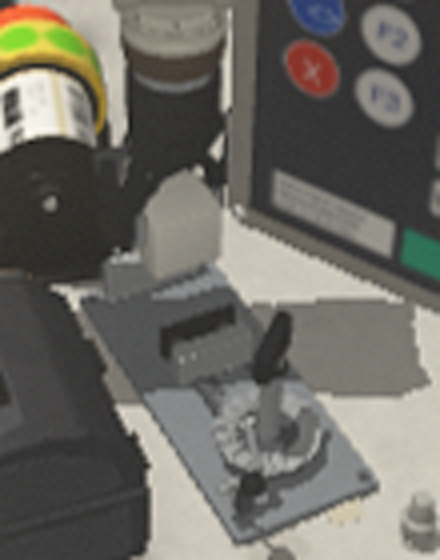

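The carton is held level above the bed (side crop px 180, 235), about square to the fence. I'll lower it, ease it against the fence, set it down and release.

```bash
python3 - <<'E'
from h import *
def inF(p):
    d=np.array(p[:2])-P[:2]; c,s=np.cos(P[2]),np.sin(P[2]); return np.round([c*d[0]+s*d[1],-s*d[0]+c*d[1]],1)
print(ctrl.move_linear(F(0,90,40),feed=120,force_limit=8)); st()
print(ctrl.move_linear(F(0,90,28.5),feed=30,force_limit=4)); s=st(); z=s["tool_pos"][2]
print(ctrl.move_linear(F(0,101,z),feed=15,force_limit=4)); s=st(inF(ctrl.sense()["tool_pos"]))
p=np.array(s["tool_pos"])
print(ctrl.move_linear([p[0],p[1],23.5],feed=20,force_limit=5)); s=st(inF(ctrl.sense()["tool_pos"]))
E
```

```text
False
18.45 [442.6   7.4  40.6] F [-0.4 -0.2 -1.3] T [-0.02  0.02 -0.01] gap 0.719 ff 64.9
False
18.98 [442.2   7.2  28.4] F [ 0.6 -0.5 -1. ] T [ 0.    0.03 -0.06] gap 0.723 ff 64.9
True
19.5 [439.5  13.1  28.4] F [ 1.6 -3.1  0. ] T [-0.52 -0.29  0.07] gap 0.717 ff 65.9 [-0.  96.5]
True
19.71 [439.5  13.1  27.2] F [-2.2 -0.3  6.1] T [-0.01  0.27  0.02] gap 0.723 ff 66.6 [-0.  96.5]
```

Fence contact came at y 96.5 and the bed at z 27.2, both as expected. Release and look.

```bash
python3 - <<'E'
from h import *
import refine; from refine import best,car,grad
ctrl.set_gripper(1.0); s=st(); p=np.array(s["tool_pos"])
ctrl.move_linear([p[0],p[1],150],feed=120)
ctrl.move_linear(F(-58,60,230),feed=300)
ctrl.set_gripper(0.0)
ctrl.move_to(F(-58,-184,220),down(P[2])); st()
c=ctrl.camera("top"); cv2.imwrite("pics/t4.png",c["image"])
d=ctrl.camera("side"); cv2.imwrite("pics/s4.png",d["image"])
for cam,n in((c,"t"),(d,"s")):
    m=ctrl.masks_of("carton_center",cam)
    if m: print(m[0]["score"],m[0]["box"])
for cc,im in((refine.top,c["image"]),(refine.side,d["image"])):
    g=cv2.GaussianBlur(cv2.cvtColor(im,cv2.COLOR_BGR2GRAY).astype(np.float32),(0,0),1.0); grad[id(cc)]=np.hypot(cv2.Sobel(g,5,1,0),cv2.Sobel(g,5,0,1))
refine.CL=200
e=F(0,97); 
for cs in([refine.top],[refine.side],[refine.top,refine.side]): print("carton",best(cs,car(70),[e[0],e[1],P[2]]),"expect",e,P[2])
a=cv2.resize(c["image"][150:250,300:440],(560,400),interpolation=cv2.INTER_CUBIC);b=cv2.resize(d["image"][190:290,280:360],(320,400),interpolation=cv2.INTER_CUBIC)
o=np.hstack([a[:, :480],b]); cv2.imwrite("pics/c4.png",o)
E
```

```text
20.07 [439.3  12.9  26.5] F [-0.3 -0.2  0.2] T [-0.05 -0.01 -0.03] gap 0.999 ff 0.0
23.48 [ 504.4 -265.   220.3] F [0.7 0.3 0.6] T [ 0.01 -0.03  0.03] gap -0.003 ff 0.0
0.96 [325.8, 200.8, 352.9, 229.1]
0.93 [301.7, 210.1, 323.4, 235.0]
carton (array([4.388593e+02, 1.228030e+01, 4.003000e-01]), np.float64(-158.712890625)) expect [439.29920549  13.54797173   0.        ] 0.433
carton (array([4.362247e+02, 1.299320e+01, 4.217000e-01]), np.float64(-162.41224670410156)) expect [439.29920549  13.54797173   0.        ] 0.433
carton (array([4.381021e+02, 1.208230e+01, 3.985000e-01]), np.float64(-317.281005859375)) expect [439.29920549  13.54797173   0.        ] 0.433
```

View pics/c4.png

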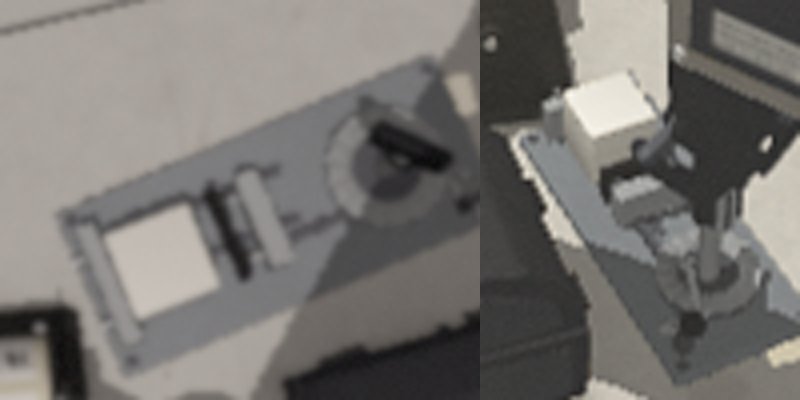

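The carton stands upright against the fence, and the jaw gap of about 18 mm is clear. Next I throw the pawl back on.

```bash
python3 - <<'E'
from h import *
print(ctrl.move_linear(F(-58,-187,130),feed=200,force_limit=10))
print(ctrl.move_linear(F(-58,-187,82),feed=120,force_limit=6)); st()
print(ctrl.move_linear(F(-58,-160,82),feed=100,force_limit=15)); st()
print(ctrl.move_linear(F(-58,-126,82),feed=80,force_limit=15)); st()
ctrl.move_linear(F(-58,-132,82),feed=80)
ctrl.move_linear(F(-58,-132,220),feed=250)
ctrl.set_gripper(0.6)
ctrl.move_to(F(0,-60,230),down(P[2]-.85-np.pi)); s=st(ctrl.sense()["qpos"][5])
c=ctrl.camera("side"); cv2.imwrite("pics/s5.png",c["image"]); t=ctrl.camera("top"); cv2.imwrite("pics/t5.png",t["image"])
for cam in(c,t):
    for m in ctrl.masks_of("pawl_handle",cam)[:2]: print(m["score"],m["box"])
    print("on",proj(cam,F(-58,-93,84)),"off",proj(cam,F(-58,-157,84)))
cv2.imwrite("pics/s5c.png",cv2.resize(c["image"][190:310,270:390],(480,480),interpolation=cv2.INTER_CUBIC))
E
```

```text
False
False
24.83 [ 506.2 -268.7   83. ] F [ 0.2 -0.2 -0.3] T [-0.02 -0.02 -0.02] gap 0.002 ff 0.0
True
25.07 [ 501.2 -256.9   84.9] F [ 1.1 -2.8  2.8] T [-0.64 -0.15  0.01] gap 0.002 ff 1.8
True
25.31 [ 501.  -256.4   85.4] F [ 0.5 -3.4  3. ] T [-0.71 -0.08 -0.01] gap 0.001 ff 2.0
29.06 [ 505.1 -129.1  230. ] F [-0.3 -0.1 -0.2] T [-0.03  0.    0.04] gap 0.602 ff 0.0 -1.4029717277287863
0.62 [321.1, 251.9, 335.8, 273.4]
on [[323.05338339 256.35859604]] off [[333.10031617 271.11568595]]
0.75 [316.2, 167.5, 394.4, 246.1]
on [[412.38502358 206.19511908]] off [[433.79923564 196.95840896]]
```

View pics/s5c.png

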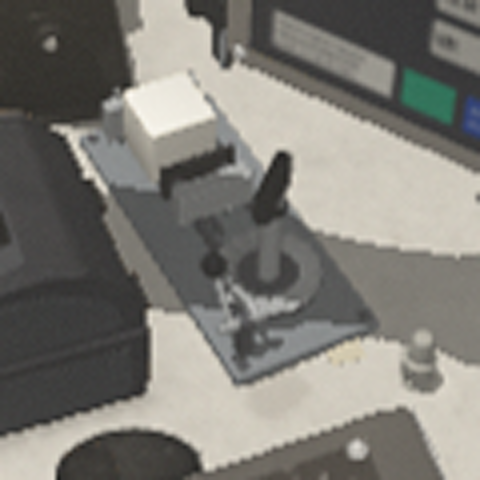

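The ball is back at side px (323, 256), the on position, and the carton is unchanged. Now I advance the knob click by click.

```bash
python3 - <<'E'
from h import *
ctrl.move_to(F(0,-80,190),down(P[2]-.85-np.pi))
print(ctrl.move_linear(F(0,-80,118),feed=150,force_limit=8)); st()
ctrl.set_gripper(0.0); s=st("q6",ctrl.sense()["qpos"][5]); q=np.array(s["qpos"])
for th in(1.278,1.671,2.063,2.456):
    q2=q.copy(); q2[5]+=th-.85; ctrl.movej(q2); st(th,ctrl.sense()["qpos"][5]-q[5]+.85)
t=ctrl.camera("top"); cv2.imwrite("pics/t6.png",t["image"]); d=ctrl.camera("side"); cv2.imwrite("pics/s6.png",d["image"])
E
```

```text
False
30.19 [ 514.1 -147.1  119.5] F [ 0.4  0.1 -0.2] T [0.02 0.   0.03] gap 0.601 ff 0.0
30.62 [ 513.5 -147.   119.2] F [-3.5  1.4  6.4] T [0.45 0.87 0.08] gap 0.15 ff 106.8 q6 -1.4328023767182418
31.11 [ 513.2 -146.7  119.2] F [-3.9  1.5  0.2] T [ 0.52  0.67 -0.06] gap 0.151 ff 106.8 1.278 1.2744142224602615
31.57 [ 513.  -146.5  119.3] F [-4.6  4.3  1. ] T [ 0.84  0.85 -0.09] gap 0.148 ff 107.1 1.671 1.6684149835901936
32.03 [ 513.  -146.2  119.3] F [-5.4  6.8  2.7] T [1.08 0.83 0.02] gap 0.152 ff 107.1 2.063 2.060343130341647
32.5 [ 513.1 -145.8  119.2] F [-3.7  7.9  1.8] T [1.44 0.79 0.1 ] gap 0.151 ff 107.1 2.456 2.453214504082915
```

```bash
python3 - <<'E'
from h import *
ctrl.set_gripper(0.6); st()
ctrl.move_linear(F(0,-80,230),feed=200)
ctrl.set_gripper(1.0)
ctrl.move_to(F(-100,-230,260),down(P[2])); st()
c=ctrl.camera("top"); d=ctrl.camera("side"); cv2.imwrite("pics/t7.png",c["image"]); cv2.imwrite("pics/s7.png",d["image"])
# predicted bar ends for clicks 5,6,7
a=cv2.resize(c["image"][155:255,300:440],(560,400),interpolation=cv2.INTER_CUBIC)
g=cv2.cvtColor(c["image"],cv2.COLOR_BGR2GRAY)
for n,y in(("carton back edge",66),("pad front c5",64),("pad front c6",66),("pad c7",66)): pass
print("bar centre",proj(c,F(0,-80,146)))
for th in(1.963,2.356,2.456,2.749):
    e=[F(-np.sin(-th)*r,-80+np.cos(th)*r,146) for r in(-28,28)]; uv=proj(c,e); print(th,np.round(uv,1).tolist())
m=((g<60)*255).astype(np.uint8); uv=proj(c,F(0,-80,146))[0].astype(int); w=np.zeros_like(m); cv2.circle(w,(int(uv[0]),int(uv[1])),11,255,-1)
pts=cv2.findNonZero(m&w); r=cv2.minAreaRect(pts); L=cv2.fitLine(pts,cv2.DIST_L2,0,.01,.01).ravel(); print(r,L)
W=atz(c,[(L[2]-9*L[0],L[3]-9*L[1]),(L[2]+9*L[0],L[3]+9*L[1])],146); v=W[1]-W[0]; print("theta",(P[2]+np.pi/2-np.arctan2(v[1],v[0]))%np.pi)
b=cv2.resize(d["image"][190:290,280:360],(320,400),interpolation=cv2.INTER_CUBIC)
cv2.imwrite("pics/c7.png",np.hstack([a[:,:480],b]))
E
```

```text
33.05 [ 513.5 -147.1  119.1] F [-0.9 -0.2 -0.7] T [0.03 0.04 0.03] gap 0.596 ff 0.0
34.95 [ 485.7 -325.1  259.8] F [-0.1  0.2  0.3] T [ 0.03 -0.02 -0.04] gap 0.997 ff 0.0
bar centre [[403.11653226 185.46716743]]
1.963 [[403.5, 196.1], [402.8, 174.9]]
2.356 [[399.3, 195.4], [406.9, 175.6]]
2.456 [[398.3, 194.9], [407.9, 176.0]]
2.749 [[395.7, 193.1], [410.5, 177.8]]
((399.5642395019531, 185.11929321289062), (11.302350997924805, 19.252307891845703), 16.699243545532227) [  0.48415676  -0.8749813  400.37747    186.35762   ]
theta 2.491300665629158
```

View pics/c7.png

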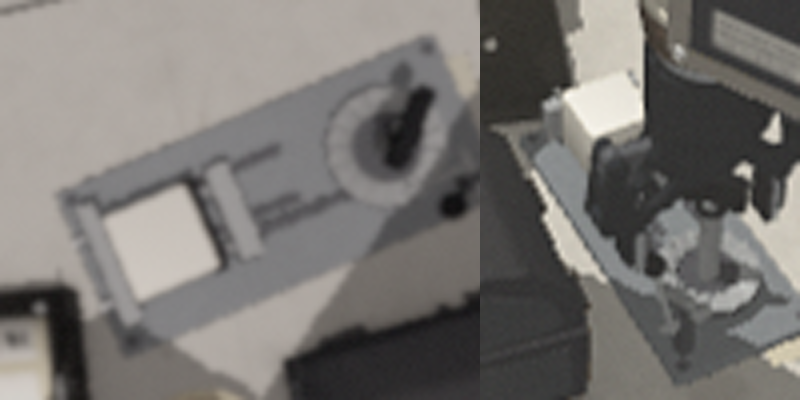

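The carton is square between fence and pad, and the bar reads about 2.4–2.5 rad (click 6). I'll verify the jaw travel against the earlier pictures.

```bash
python3 - <<'E'
from refine import *
from scipy.ndimage import gaussian_filter1d
PP=(480.,-74.5,.433); ys=np.arange(0,140,.25); xs=np.arange(-28,29,2.)
pr={}
for n in("top0","t2","t7","t6"):
    g=cv2.cvtColor(cv2.imread(f"pics/{n}.png"),cv2.COLOR_BGR2GRAY).astype(np.float32)
    pr[n]=np.mean([(lambda uv:cv2.remap(g,uv[:,0].copy(),uv[:,1].copy(),cv2.INTER_CUBIC).ravel())(proj(top,f2w(PP,np.c_[np.full(len(ys),x),ys,np.full(len(ys),51)])).astype(np.float32)) for x in xs],0)
    d=np.gradient(pr[n],ys)
    w=(ys>5)&(ys<62 if n!="top0" else ys<75)
    # jaw back edge: rising gradient peak (grey bed -> light jaw top)
    print(n,"back-edge y",ys[w][d[w].argmax()], "peaks",[(float(ys[i]),round(float(d[i]),1)) for i in range(1,len(ys)-1) if abs(d[i])>2.5 and abs(d[i])>=abs(d[i-1]) and abs(d[i])>abs(d[i+1])])
E
```

```text
top0 back-edge y 38.25 peaks [(38.25, 9.2), (55.5, -9.3), (68.0, -10.8), (68.75, -11.0), (78.75, 14.9), (123.0, -6.8), (123.5, -6.8), (128.5, 11.6)]
t2 back-edge y 50.0 peaks [(9.25, 8.1), (25.75, -10.3), (30.5, 3.9), (39.0, -10.6), (50.0, 13.8), (99.75, -7.8), (129.25, 3.6)]
t7 back-edge y 61.75 peaks [(31.75, 8.8), (48.0, -9.6), (48.5, -9.4), (57.0, -11.0), (63.25, 23.6), (127.0, -9.6), (127.5, -9.6)]
t6 back-edge y 61.75 peaks [(32.25, 8.6), (33.0, 8.7), (49.75, -9.8), (57.5, -9.1), (63.25, 22.9), (127.0, -9.5), (127.5, -9.5)]
```

Jaw travel gives about 2.36 rad, which is click 6. It sprung back about 1 mm onto the pawl after release, so the pad is pressed in by roughly 4 mm. Handing in.

```bash
python3 -c "
from h import *
st(); print(ctrl.close_job())"
```

```text
35.05 [ 486.1 -324.1  259.9] F [ 0.4 -0.7 -0.7] T [ 0.01 -0.01  0.01] gap 1.002 ff 0.0
the job is handed in; nothing more can be done
None
```

The carton is clamped upright and square against the fence at click 6, the first that presses the pad (about 4 mm by jaw travel), with the pawl on and the robot clear; I handed it in at about 35 s, and no verdict came back.

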